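Seat the temperature probe in the dry-block heater and set its timer wheel

ROBOT

A 7-joint arm with a two-finger parallel gripper is mounted at the origin on the work surface. World frame = base frame: x ahead of the robot, y to its left, z up, the work surface at z = 0. Lengths are in m, angles in rad, forces in N, time in s.
With the tool pointing down it reaches from about 0.4 to 0.875 m from the base axis. Payload 6.5 kg.
Tool frame: the origin (TCP) lies on the mounting face of the last link; the fingertips stand 173 mm ahead of it and the grasp point (between the pads) lies 155 mm ahead of it; z points along the fingers, x is the direction in which the jaws open and shut, and the axes are right-handed (so a half turn about z gives the same grasp; the last joint's range is limited). The gripper opens to 85 mm and grips with 20 to 120 N. Pads are 22 mm wide; open, the fingers measure 114 mm over their backs; the gripper's body (76 mm by 85 mm) begins 54 mm behind the grasp point. The pads swing forward as they close: fully open they stand 13 mm farther back than shut.
Start: joints at [1.06, 0.536, -0.004, 1.538, 0.003, 1.067, -0.071], TCP at [0.28, -0.587, 0.405] pointing down, gripper open.
Joint ranges: [-2.7, 2.7], [-0.37, 2.16], [-1.27, 1.26], [0.24, 2.4], [-1.31, 4.45], [0.19, 1.91], [-2.76, 2.76]. Speed limits (rad/s): [2.39, 2.39, 3.14, 3.14, 3.14, 3.14, 3.14].

INTERFACE

Orientations are given as a rotation vector (axis times angle).
In Python, from workcell import env gives the robot as it stands.
- The arm moves only by the tool send_rows, never from a script. Its argument "series" is a list of rows, each a list of 3 entries, a list of its own where there are three numbers: the shift along the tool's x, y, z in cm, then the turn, a rotation vector about the tool's x, y, z in degrees, then the opening, from 0 (shut) to 1 (fully open). In form: [[[tx, ty, tz], [wx, wy, wz], claw], ...]. A call has 1 to 10 rows; each row shifts and turns the commanded pose from where the row before left it, along the tool's axes as they then stand; what a row does not reach is not made up. A row lasts 1/8 s, in which the tool goes at most 62.5 mm and 10.7 degrees, less where a joint would pass 70% of its speed; a pose out of reach is approached as far as the arm can. A call with a gripper value outside its range is refused whole. The fingers move at their own pace and stop on an object; "force" is the grip in N (left out, the last holds). Time passes only in rows, so rows that do not move let the fingers close. It gives the time, the measured TCP pose, the force and the opening at its end, in the units of the state.
- env.state(): the state, without advancing time (a new reading comes with each control period).
- env.read_camera(name): name is "side" or "top"; returns the picture (420x560x3 uint8, blue, green, red); there is no depth.
- env.camera_info(name): a dict with "vfov" (degrees; the focal length in pixels is half the picture's height over the tangent of half this angle, whatever the lens; pixels are square), "cx", "cy" (the principal point, pixels), "dist" ([k1, k2, p1, p2, k3] as OpenCV has them; the pictures are not rectified), "view" (4x4, takes a point from world to camera coordinates). Camera axes: x right, y down, z forward; pixel columns grow to the right and rows downward; lengths in m; the calibration is good to about 2 mm. A picture is of the moment at which its call begins. camera_info takes no time and is no camera call.
- env.hand_in(): hands the job in, once; it reports no verdict.
The state is a dict: "t": time; "joint_pos": joint angles; "joint_vel": joint speeds; "joint_efforts": joint torques, N m; "eef_pos": TCP position; "ee_rot": TCP orientation; "force": force on the tool from outside, world axes, zero at the start; "moment": the same for the moment, N m; "finger_gap": opening from 0.0 (shut) to 1.0 (fully open).
Only numpy, scipy, OpenCV 4.12 (cv2) and the standard library are available. Lean on these libraries where they do the work, as an engineer would, in place of code of your own. Each camera call takes 0.05 s, during which the arm holds its last target. There are 200 camera calls.

TASK

Take the black-handled temperature probe out of the rack and push it fully home in the narrow well of the slanting dry-block heater, and let go of it there. Then roll the heater's timer thumbwheel until its full-width bar lines up with the pointer fins beside it. Leave the flask, the jug and the two glass rods where they stand.

Things in the scene. Friction and masses are not known exactly. Their poses are not given: they have to be found in the camera images.
- probe_grip (a point): Centre of the probe's round black handle, 18 mm diameter, 60 mm long, 105 mm from the tip. The straight round probe is 135 mm in all, about 60 g: a thin steel shaft (8 mm diameter, 75 mm long, chamfered tip), then the handle on the same axis. z axis: along the probe from tip to handle. It starts upright, standing loosely in one of the three rack holes.
- probe_tip (a point): Tip of the probe's steel shaft, on its axis; z axis from tip to handle.
- probe: The probe; its origin is the tip, z axis from tip to handle.
- well_mouth (a point): Centre of the mouth of the narrow well, in the top face of its aluminium block. z points out of the well, 30 degrees from vertical, leaning to the heater's front. Diameter 10.5 mm with a 3 mm chamfer, 60 mm deep. With the probe home, 15 mm of bare shaft show between block and handle. Friction may keep the probe from sliding home by itself: push it.
- well_floor (a point): Centre of the floor of the narrow well, 60 mm down its axis from the mouth; same axes.
- block_narrow: The aluminium block with the narrow well; origin at the centre of its slanting underside, axes level as the heater's. Three blocks, 45 mm wide and 46 mm apart, sit side by side across the heater in any order, their top faces (72 mm long) 15 mm proud of the deck.
- block_wide: A like block with an empty wide well, 24.5 mm in diameter; origin as block_narrow.
- block_tube: A like block whose 24.5 mm well holds a fixed glass test tube, 22 mm thick, its stopper ending 33 mm above the block along the slanting well axis; origin as block_narrow.
- wheel_hub (a point): Centre of the timer thumbwheel, on its axle. y: the axle, level. z: outward normal of the deck, 30 degrees from vertical, where the pointer fins point. x: up-slope. Black wheel, radius 28 mm, 20 mm wide, hub 8 mm above the deck. Two fins 3 mm thick at y = -14 and +14 mm, tips 18 mm from the hub along z. Turns stiffly (about 1 N at the rim) and stays; roll it with a fingertip pressed on the rim.
- timer_wheel (a joint): Angle (rad) of the wheel's full-width white bar (6 mm wide, across the rim and down both faces) from the pointer: 0 in line with the fins, positive up-slope (+x of wheel_hub); starts 0.9 to 1.7. Rolling the wheel's top down-slope (-x) lowers it. Nine short thin ticks mark the other steps of 36 degrees. Stops at -1.6 and 1.9.
- heater: White dry-block heater, fixed, 300 mm wide (y), about 185 mm deep (x), origin at the centre of its underside. Its low front (its -x) looks roughly towards the rack; its deck rises 30 degrees towards +x, from about 65 to 140 mm high. The wheel is at its +y end (away from the robot), the three blocks at the other.
- rack: White rack, a fixed block 60 mm (x) by 160 mm (y) by 70 mm high, origin at the centre of its underside, with three upright holes 10.5 mm wide and 60 mm deep in a row along y at -50, 0 and +50 mm, holding the probe and two glass rods in any order.
- rod_long_mid (a point): Middle of the longer greenish glass rod (8 mm diameter, 135 mm long, no handle), loose and upright in the rack.
- rod_short_mid (a point): Middle of the shorter greenish glass rod (8 mm diameter, 105 mm long, no handle), loose and upright in the rack.
- flask_mid (a point): Half-way up the loose volumetric flask, glass with a narrow neck and white stopper: 66 mm wide below, 181 mm high, standing between rack and heater; z axis up.
- jug_mid (a point): Half-way up the loose white porcelain jug, 100 mm wide, 150 mm high, with a handle to its +y; z axis up.
Mind the look-alikes: they are no part of the job. Leave any green or turquoise look-alike of the probe alone.

How it is judged:
On the way, in this order (a step that is already met when the one before it is completed fails the run):
1. the probe is fully home in the narrow well (distance between probe_tip and well_floor below 0.007 m and angle between the z axis of probe_grip and the z axis of well_floor, either way round below 0.12 rad), for 0.2 s.
2. then the wheel's bar is brought to the pointer, with the probe still home (all of step 1 and value of joint timer_wheel between -0.18 and 0.18 rad), for 0.2 s.
At the end, for the whole second after the job is handed in: The probe's tip is within 7 mm of the floor of the narrow well and its axis within 0.12 rad of the well's, released and at rest; the wheel's bar is within 0.18 rad of the pointer and still (all of step 2 and linear speed of probe below 0.02 m/s and velocity of joint timer_wheel between -0.05 and 0.05 rad/s); the robot touches nothing.
It fails at once if the flask is moved more than 25 mm or tilted more than 0.3 rad (distance of flask_mid from where it was at the start of the episode above 0.025 m or angle between flask_mid's own z axis and vertical above 0.3 rad).
It fails at once if the jug is moved more than 25 mm or tilted more than 0.3 rad (distance of jug_mid from where it was at the start of the episode above 0.025 m or angle between jug_mid's own z axis and vertical above 0.3 rad).
It fails at once if the long glass rod is moved more than 25 mm or tilted more than 0.3 rad (distance of rod_long_mid from where it was at the start of the episode above 0.025 m or angle between rod_long_mid's own z axis and vertical above 0.3 rad).
It fails at once if the short glass rod is moved more than 25 mm or tilted more than 0.3 rad (distance of rod_short_mid from where it was at the start of the episode above 0.025 m or angle between rod_short_mid's own z axis and vertical above 0.3 rad).
It also fails if it takes over 64 s, if anything falls off the work surface, if the arm or the gripper's body presses on something with over 40 N, if the wrist force passes 120 N, or if a joint passes its speed limit or range.

## Working session

There is one attempt and no reset: what is moved stays moved. The work goes in short steps, Python scripts to look and compute and a tool call to move; the robot and the scene stay as the last step left them, time stands still between calls to the robot, and variables do not carry over. Pictures are saved under pics/ and viewed, about 8 in all and at most 12, crops included, and the job is handed in when it is done.

Besides the shell and the picture viewer there is one more tool, called after "Call:" by a JSON object that holds its "op" and its "data", one argument or row to a line. send_rows: Moves the arm, as the interface text tells. Its arguments: {"type":"object","properties":{"series":{"type":"array"},"force":{"type":"number"}},"required":["series"]}

```bash
mkdir -p pics
python3 - <<'E'
from workcell import env
import cv2,numpy as np
for n in("side","top"):
    cv2.imwrite(f"pics/{n}0.png",cv2.resize(env.read_camera(n),(800,600),interpolation=cv2.INTER_CUBIC))
    i=env.camera_info(n);print(n,{k:(np.round(v,4).tolist()) for k,v in i.items()})
print(env.state())
E
```

```text
side {'vfov': 48.0737, 'cx': 277.3486, 'cy': 209.5647, 'dist': [-0.1325, 0.0, 0.0, 0.0, 0.0], 'view': [[0.8231, -0.568, -0.003, -0.4333], [-0.4155, -0.5985, -0.685, 0.3489], [0.3872, 0.565, -0.7286, 0.6533], [0.0, 0.0, 0.0, 1.0]]}
top {'vfov': 52.3575, 'cx': 272.4221, 'cy': 202.6648, 'dist': [-0.0916, 0.0, 0.0, 0.0, 0.0], 'view': [[-0.0196, -0.9998, -0.0065, 0.1031], [-0.997, 0.02, -0.0753, 0.5928], [0.0754, 0.005, -0.9971, 0.984], [0.0, 0.0, 0.0, 1.0]]}
{'t': 0.1, 'joint_pos': array([ 1.05982098,  0.53711077, -0.00443786,  1.53877162,  0.00259235,
        1.06729101, -0.07117534]), 'joint_vel': array([ 1.85017035e-04, -2.67821246e-03,  4.01360810e-04, -1.77769067e-03,
        8.85764224e-05, -1.16952532e-04, -2.18726474e-04]), 'joint_efforts': array([ 3.42979445e-03, -5.84568536e+01,  1.05260599e+00, -2.59779239e+01,
        1.27903049e-02,  4.56037043e-03,  5.04037303e-05]), 'eef_pos': array([ 0.27954467, -0.58648981,  0.40388834]), 'ee_rot': array([-2.65614064e+00,  1.67625569e+00,  2.17880538e-03]), 'force': array([ 0.24346089,  0.25245009, -0.38993518]), 'moment': array([-0.03312687,  0.01280304, -0.00057979]), 'finger_gap': 0.9995084010191208}
```

View pics/side0.png

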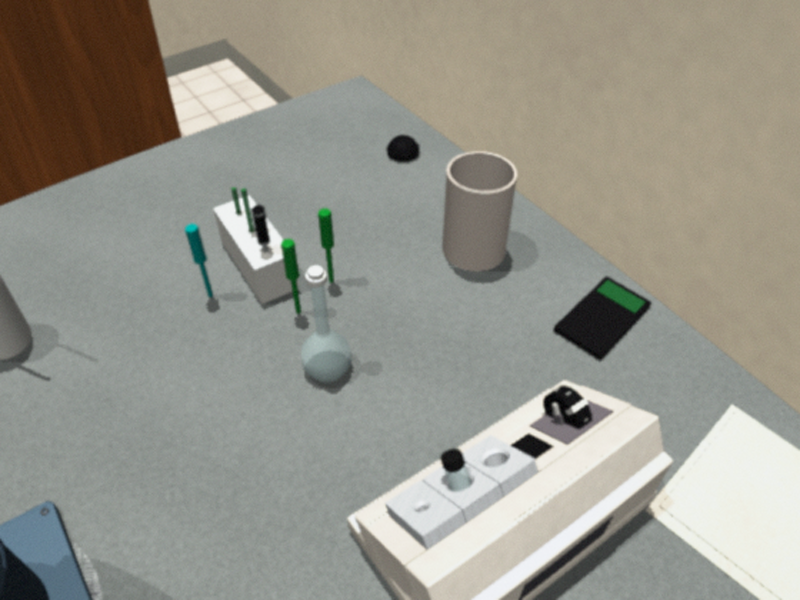

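View pics/top0.png

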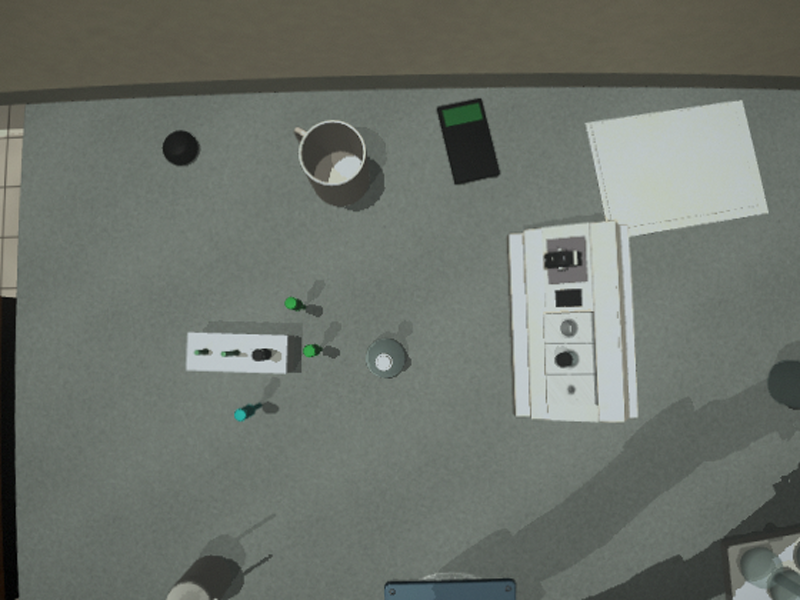

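The picture shows the probe candidates, in 800x600 pixels. The black handle stands in the rack, at side (260,225) and top (262,354). Green ones are at side (290,258) and (326,230), and a turquoise one at side (196,245). The black one in the rack fits the description. The blocks, from the robot side outward, are narrow (side 422,505), tube, wide. Next are enlarged crops to confirm this.

```bash
cat > h.py <<'E'
import cv2,numpy as np
from scipy.optimize import least_squares
from workcell import env
def KD(n):
    i=env.camera_info(n);f=210/np.tan(np.radians(i["vfov"])/2)
    return np.array([[f,0,i["cx"]],[0,f,i["cy"]],[0,0,1]]),np.array(i["dist"],float),np.array(i["view"],float)
def proj(n,P):
    K,D,V=KD(n);return cv2.projectPoints(np.atleast_2d(P).astype(float),cv2.Rodrigues(V[:3,:3])[0],V[:3,3],K,D)[0][:,0]
def ray(n,uv):
    K,D,V=KD(n);p=cv2.undistortPoints(np.array([[uv]],float),K,D)[0,0]
    R=V[:3,:3];return -R.T@V[:3,3],R.T@np.array([p[0],p[1],1])
def atz(n,uv,z):
    o,d=ray(n,uv);return o+d*(z-o[2])/d[2]
def tri(us,ut):
    A=[];b=[];L=[]
    for n,u in(("side",us),("top",ut)):
        o,d=ray(n,u);d/=np.linalg.norm(d);M=np.eye(3)-np.outer(d,d);A.append(M);b.append(M@o);L.append((o,M))
    p=np.linalg.lstsq(np.vstack(A),np.hstack(b),rcond=None)[0]
    return p,[np.linalg.norm(M@(p-o))*1e3 for o,M in L]
def crop(n,x0,y0,w,h,s,im=None):
    im=env.read_camera(n) if im is None else im
    c=cv2.resize(im[y0:y0+h,x0:x0+w],None,fx=s,fy=s,interpolation=cv2.INTER_CUBIC)
    for k in range((-x0)%10,w,10): cv2.line(c,(int((k+.5)*s),0),(int((k+.5)*s),10 if (x0+k)%50 else 25),(0,0,255),1)
    for k in range((-y0)%10,h,10): cv2.line(c,(0,int((k+.5)*s)),(10 if (y0+k)%50 else 25,int((k+.5)*s)),(0,0,255),1)
    return c
E
python3 - <<'E'
from h import *
s=env.read_camera("side");t=env.read_camera("top")
A=crop("side",145,120,66,100,6,s);A=np.hstack([A,crop("top",125,220,66,100,6,t)])
cv2.imwrite("pics/rack.png",A);
cv2.imwrite("pics/heatS.png",crop("side",240,260,235,165,3.4,s))
cv2.imwrite("pics/heatT.png",crop("top",352,150,100,150,4,t))
E
```

```text
(no output)
```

View pics/rack.png

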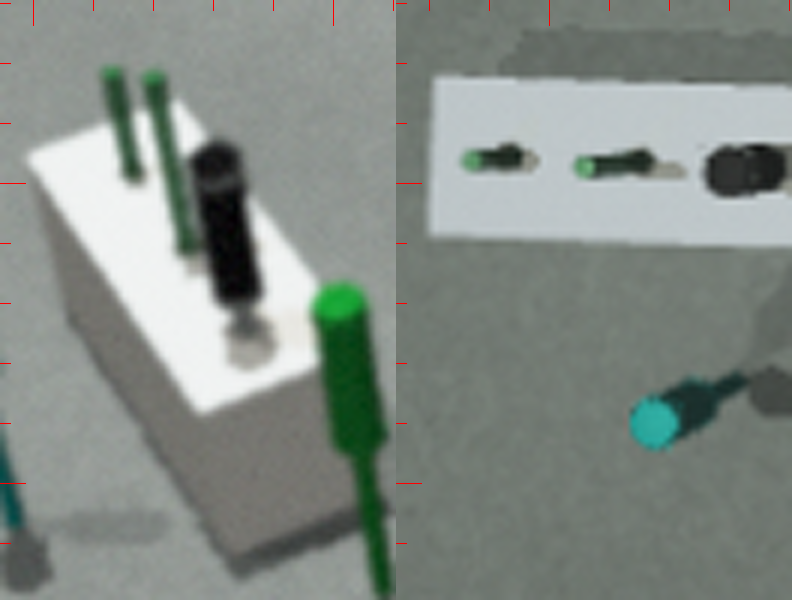

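View pics/heatS.png

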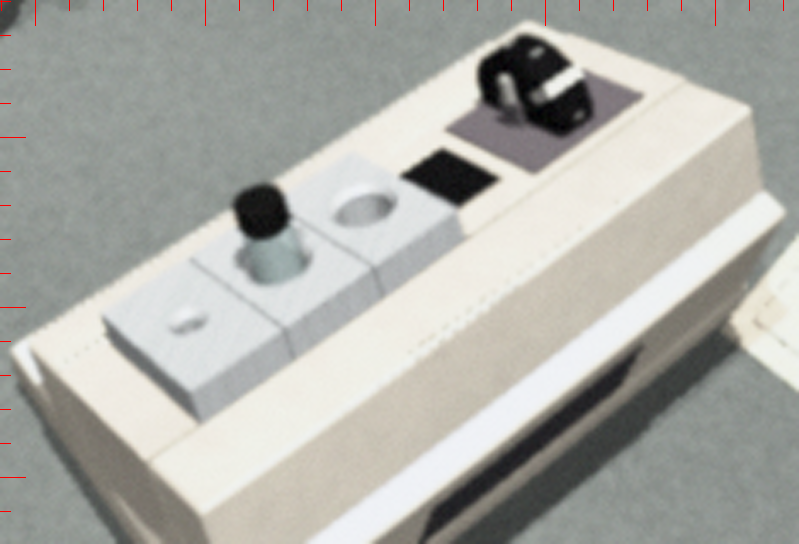

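View pics/heatT.png

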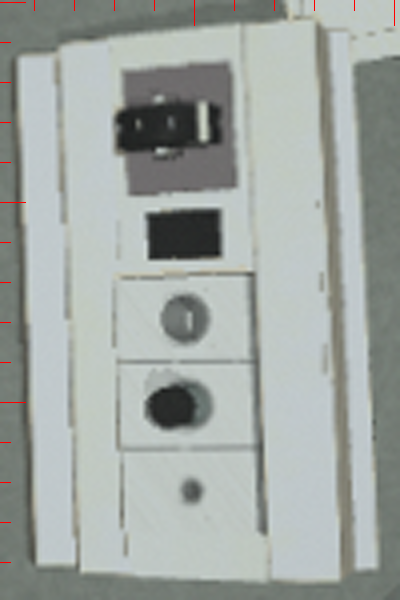

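The crops confirm the black-handled probe in the rack hole nearest the heater (side ~(180.7,145.3) for the handle top, top ~(180.5,247.8)). They also confirm the narrow well in the end block (side (295,353.6), top (399.5,272)). The wheel's bar is up-slope.

```bash
cat > m.py <<'E'
from h import *
S=lambda x,y:(240+x/3.4-.5,260+y/3.4-.5)
T=lambda x,y:(352+x/4-.5,150+y/4-.5)
RS=lambda x,y:(145+x/6-.5,120+y/6-.5)
RT=lambda x,y:(125+(x-396)/6-.5,220+y/6-.5)
print("probe top",tri(RS(217,157),RT(732,170)),atz("side",RS(217,157),.145),atz("top",RT(732,170),.145))
for c in[(437,77),(429,236)]: print("rack c",atz("top",RT(*c),.07))
for c in[(27,158),(205,414)]: print("rack c side",atz("side",RS(*c),.07))
print("rods",tri(RS(113,72),RT(470,159)),tri(RS(154,78),RT(585,166)))
print("mouth",tri(S(189,320),T(192,491)))
print("stopper",tri(S(262,195),T(170,407)))
print("wheel fin n",tri(S(503,85),T(165,153)),"fin f",tri(S(535,52),T(168,97)))
print("flask",tri((316*.7,270*.7),(383*.7,361*.7)))
# fit block row
so=[((-36,-69),(105,318)),((-36,-23),(192,260)),((-36,69),(355,152)),((36,69),(460,210)),((36,23),(375,267)),((36,-23),(288,327)),((36,-69),(198,388))]
to=[((-36,69),(118,275)),((36,69),(253,273)),((-36,23),(118,360)),((36,23),(255,361)),((-36,-23),(118,447)),((36,-23),(258,449))]
def fr(yaw,tilt=np.pi/6):
    c,s=np.cos(yaw),np.sin(yaw);ex=np.array([c,s,0]);ey=np.array([-s,c,0]);z=np.array([0,0,1])
    return np.c_[ex*np.cos(tilt)+z*np.sin(tilt),ey,-ex*np.sin(tilt)+z*np.cos(tilt)]
def W(p,l,a): return p[:3]+fr(p[3])@np.array([l[0]*1e-3,l[1]*1e-3,0])
def res(p):
    r=[proj("side",W(p,l,0))[0]-S(*u) for l,u in so]+[proj("top",W(p,l,0))[0]-T(*u) for l,u in to]
    return np.ravel(r)
q=least_squares(res,[.5,-.3,.13,-np.pi/2],loss="soft_l1")
print("blocks",q.x,np.round(res(q.x),1).reshape(-1,2).tolist())
print("narrow centre",W(q.x,(0,-46),0), "axes",fr(q.x[3]))
E
python3 m.py
```

```text
probe top (array([0.49557783, 0.28339018, 0.14135298]), [np.float64(0.047005054472062234), np.float64(0.04700505447205448)]) [0.49396409 0.27902025 0.145     ] [0.49571616 0.28255749 0.145     ]
rack c [0.53027328 0.41164196 0.07      ]
rack c [0.47061087 0.41476947 0.07      ]
rack c side [0.46890502 0.40987228 0.07      ]
rack c side [0.46312557 0.25074505 0.07      ]
rods (array([0.50003323, 0.38589468, 0.11003142]), [np.float64(0.06935472723686112), np.float64(0.06935472723664333)]) (array([0.49758651, 0.33540582, 0.13991168]), [np.float64(0.14830896660354112), np.float64(0.14830896660319992)])
mouth (array([ 0.43349994, -0.17783331,  0.11283159]), [np.float64(0.169104377946987), np.float64(0.1691043779469184)])
stopper (array([ 0.48070325, -0.16025073,  0.14090286]), [np.float64(1.2657707289836526), np.float64(1.2657707289835842)])
wheel fin n (array([ 0.61458322, -0.16870776,  0.11700544]), [np.float64(0.05772448174256382), np.float64(0.05772448174382914)]) fin f (array([ 0.64081314, -0.16766247,  0.12095495]), [np.float64(4.483655379530499), np.float64(4.483655379530831)])
flask (array([0.48437368, 0.10088823, 0.17647799]), [np.float64(0.49222859165044114), np.float64(0.4922285916504112)])
blocks [ 0.48080974 -0.17812439  0.11055556 -1.56228422] [[-0.8, -1.0], [-0.4, -0.6], [-0.1, -0.2], [0.2, -0.2], [0.5, 0.3], [-0.1, 0.8], [-1.3, 1.8], [-0.2, 0.4], [-0.7, -0.7], [0.8, 0.1], [-0.2, -0.9], [1.6, -0.5], [0.1, -1.1]]
narrow centre [ 0.4348114  -0.17851594  0.11055556] axes [[ 0.00737161  0.99996377 -0.004256  ]
 [-0.86599403  0.008512    0.49998189]
 [ 0.5         0.          0.8660254 ]]
```

```bash
cat > p.py <<'E'
from h import *
import sys
from scipy.spatial.transform import Rotation as Ro
def Rt(xdir,zdir):
    z=np.array(zdir,float);z/=np.linalg.norm(z);x=np.array(xdir,float);x-=z*(x@z);x/=np.linalg.norm(x);return np.c_[x,np.cross(z,x),z]
def plan(wps,claw):
    """wps: list of (pos,R or None,n)"""
    s=env.state();p=np.array(s["eef_pos"]);R=Ro.from_rotvec(s["ee_rot"]);out=[]
    for P,Rg,n in wps:
        Rg=R if Rg is None else Ro.from_matrix(Rg)
        for k in range(n,0,-1):
            w=np.round(np.degrees((R.inv()*Rg).as_rotvec())/k,1);d=np.round(R.inv().apply(np.array(P)-p)*100/k,2)
            out.append([d.tolist(),w.tolist(),claw]);p=p+R.apply(d/100);R=R*Ro.from_rotvec(np.radians(w))
    for i in range(0,len(out),10):print(str(out[i:i+10]).replace(" ",""))
    print("end",p,R.as_rotvec())
DN=(0,0,-1)
E
python3 - <<'E'
from p import *
R=Rt((1,0,0),DN)
plan([((.50,-.2,.42),None,8),((.4955,.282,.42),R,12)],.6)
E
```

```text
[[[-3.18,-4.57,-0.2],[0.0,0.0,0.0],0.6],[[-3.18,-4.57,-0.19],[0.0,0.0,-0.0],0.6],[[-3.18,-4.57,-0.2],[0.0,0.0,-0.0],0.6],[[-3.17,-4.56,-0.19],[0.0,0.0,-0.0],0.6],[[-3.18,-4.57,-0.2],[0.0,0.0,-0.0],0.6],[[-3.17,-4.56,-0.19],[0.0,0.0,-0.0],0.6],[[-3.18,-4.57,-0.2],[0.0,0.0,-0.0],0.6],[[-3.17,-4.56,-0.19],[0.0,0.0,-0.0],0.6],[[-3.64,-1.69,0.0],[-0.0,0.0,-5.4],0.6],[[-3.47,-2.03,0.0],[-0.0,0.0,-5.4],0.6]]
[[[-3.26,-2.35,0.0],[-0.0,0.0,-5.4],0.6],[[-3.02,-2.64,0.0],[-0.0,0.0,-5.4],0.6],[[-2.76,-2.92,0.01],[-0.0,0.0,-5.4],0.6],[[-2.48,-3.16,0.0],[-0.0,0.0,-5.4],0.6],[[-2.17,-3.38,0.01],[-0.0,0.0,-5.4],0.6],[[-1.84,-3.57,0.0],[-0.0,0.0,-5.3],0.6],[[-1.5,-3.73,0.01],[-0.0,0.0,-5.4],0.6],[[-1.14,-3.85,0.0],[-0.0,0.0,-5.3],0.6],[[-0.78,-3.94,0.01],[-0.0,0.0,-5.4],0.6],[[-0.41,-4.0,0.0],[-0.0,0.0,-5.3],0.6]]
end [0.49549229 0.28198354 0.42000633] [-3.14072565e+00  2.91664151e-04  8.05662399e-04]
```

Call:
{"op": "send_rows", "data": {
  "series": [
    [[-3.2, -4.6, -0.2], [0, 0, 0], 0.6],
    [[-3.2, -4.6, -0.2], [0, 0, 0], 0.6],
    [[-3.2, -4.6, -0.2], [0, 0, 0], 0.6],
    [[-3.2, -4.6, -0.2], [0, 0, 0], 0.6],
    [[-3.2, -4.6, -0.2], [0, 0, 0], 0.6],
    [[-3.2, -4.6, -0.2], [0, 0, 0], 0.6],
    [[-3.2, -4.6, -0.2], [0, 0, 0], 0.6],
    [[-3.2, -4.6, -0.2], [0, 0, 0], 0.6],
    [[-3.6, -1.7, 0], [0, 0, -5.4], 0.6],
    [[-3.5, -2.0, 0], [0, 0, -5.4], 0.6]
  ]
}}

```text
t: 1.45
eef_pos: [0.5008, -0.1156, 0.4206]
ee_rot: [2.805, -1.414, -0.0]
force: [-0.3, 0.3, 0.1]
finger_gap: 0.599
```

Call:
{"op": "send_rows", "data": {
  "series": [
    [[-3.3, -2.3, 0], [0, 0, -5.4], 0.6],
    [[-3, -2.6, 0], [0, 0, -5.4], 0.6],
    [[-2.8, -2.9, 0], [0, 0, -5.4], 0.6],
    [[-2.5, -3.2, 0], [0, 0, -5.4], 0.6],
    [[-2.2, -3.4, 0], [0, 0, -5.4], 0.6],
    [[-1.8, -3.6, 0], [0, 0, -5.3], 0.6],
    [[-1.5, -3.7, 0], [0, 0, -5.4], 0.6],
    [[-1.1, -3.8, 0], [0, 0, -5.3], 0.6],
    [[-0.8, -3.9, 0], [0, 0, -5.4], 0.6],
    [[-0.4, -4.0, 0], [0, 0, -5.3], 0.6]
  ]
}}

```text
t: 2.7
eef_pos: [0.4962, 0.2849, 0.4206]
ee_rot: [3.141, 0.004, -0.0]
force: [1.0, -0.7, 0.6]
finger_gap: 0.601
```

Run:
```python
from p import *
R=Rt((1,0,0),DN)
s=env.state();print(s["t"],s["eef_pos"],s["ee_rot"],s["joint_pos"],s["finger_gap"])
plan([((.4955,.282,.34),R,2),((.4955,.282,.272),R,3)],.6)
```

```text
2.7 [0.49615414 0.28494431 0.42058308] [ 3.14129424e+00  3.91625773e-03 -4.62822079e-05] [-0.17711475  0.44536079 -0.56049719  1.70827576  0.26518158  1.0645493
 -0.82096687] 0.6013018071756998
[[[-0.03,0.15,4.03],[0.0,0.0,0.1],0.6],[[-0.04,0.14,4.03],[0.0,0.0,0.0],0.6],[[0.0,-0.0,2.27],[0.0,0.0,0.0],0.6],[[0.0,-0.0,2.26],[0.0,0.0,0.0],0.6],[[0.0,-0.0,2.27],[0.0,0.0,0.0],0.6]]
end [0.49545461 0.28199928 0.27198396] [ 3.14129644e+00  1.17496022e-03 -4.58765170e-05]
```

Call:
{"op": "send_rows", "data": {
  "series": [
    [[0, 0.1, 4.0], [0, 0, 0], 0.6],
    [[0, 0.1, 4.0], [0, 0, 0], 0.6],
    [[0, 0, 2.3], [0, 0, 0], 0.6],
    [[0, 0, 2.3], [0, 0, 0], 0.6],
    [[0, 0, 2.2], [0, 0, 0], 0.6],
    [[0, 0, 0], [0, 0, 0], 0.6],
    [[0, 0, 0], [0, 0, 0], 0.6]
  ]
}}

```text
t: 3.58
eef_pos: [0.4965, 0.2821, 0.2734]
ee_rot: [-3.141, 0.0, -0.001]
force: [-0.0, -0.7, 0.2]
finger_gap: 0.599
```

Call:
{"op": "send_rows", "data": {
  "series": [
    [[0, 0, 0], [0, 0, 0], 0],
    [[0, 0, 0], [0, 0, 0], 0],
    [[0, 0, 0], [0, 0, 0], 0],
    [[0, 0, 0], [0, 0, 0], 0],
    [[0, 0, 0], [0, 0, 0], 0],
    [[0, 0, 0], [0, 0, 0], 0]
  ],
  "force": 50
}}

```text
t: 4.32
eef_pos: [0.4958, 0.2823, 0.2734]
ee_rot: [-3.141, -0.0, 0.0]
force: [-2.8, 0.4, 5.9]
finger_gap: 0.2
```

Run:
```python
from p import *
s=env.state();print(s["t"],s["eef_pos"],s["ee_rot"],s["force"],s["moment"],s["finger_gap"])
cv2.imwrite("pics/grip.png",np.hstack([crop("side",140,60,95,140,4),crop("top",125,190,95,140,4)]))
```

```text
4.325 [0.49582643 0.28228975 0.27343121] [-3.14128661e+00 -1.30069611e-04  4.74500078e-04] [-2.76863785  0.35522607  5.90609566] [ 0.00726758  0.77109146 -0.02226522] 0.20017017696016634
```

View pics/grip.png

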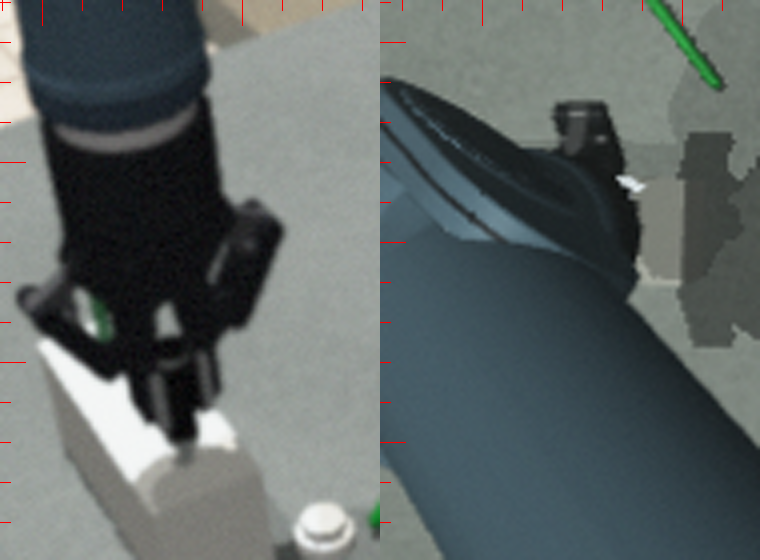

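Run:
```python
from p import *
a=np.array((-.004,.5,.866));M=np.array((.434,-.178,.1165))
R=Rt((0,-1,0),-a)
plan([((.4958,.2823,.503),None,7),((.45,.0,.50),R,13),(M+a*.3034,R,4)],0)
```

```text
[[[-0.0,-0.0,-3.28],[0.0,0.0,0.0],0],[[-0.0,-0.0,-3.28],[0.0,0.0,0.0],0],[[-0.0,-0.0,-3.28],[0.0,0.0,0.0],0],[[-0.0,-0.0,-3.28],[0.0,0.0,0.0],0],[[-0.0,-0.0,-3.28],[0.0,0.0,0.0],0],[[-0.0,-0.0,-3.28],[0.0,0.0,0.0],0],[[-0.01,-0.01,-3.28],[0.0,0.0,0.0],0],[[-0.35,2.17,0.02],[-1.8,1.8,6.8],0],[[-0.09,2.2,0.08],[-1.8,1.8,6.8],0],[[0.16,2.19,0.16],[-1.8,1.8,6.7],0]]
[[[0.41,2.15,0.23],[-1.8,1.8,6.8],0],[[0.65,2.08,0.32],[-1.8,1.8,6.8],0],[[0.88,1.97,0.4],[-1.8,1.8,6.7],0],[[1.09,1.85,0.49],[-1.8,1.8,6.8],0],[[1.28,1.69,0.59],[-1.8,1.8,6.7],0],[[1.45,1.51,0.68],[-1.8,1.8,6.8],0],[[1.6,1.3,0.77],[-1.7,1.9,6.8],0],[[1.71,1.08,0.86],[-1.8,1.8,6.7],0],[[1.79,0.85,0.95],[-1.7,1.9,6.8],0],[[1.85,0.59,1.04],[-1.8,1.8,6.7],0]]
[[[-0.94,0.44,2.94],[0.0,0.0,0.0],0],[[-0.94,0.44,2.94],[0.0,0.0,0.0],0],[[-0.93,0.45,2.94],[0.0,0.0,0.0],0],[[-0.94,0.44,2.95],[0.0,0.0,0.0],0]]
end [ 0.43279731 -0.02628779  0.37918386] [ 1.92728937 -1.92997787  0.51968196]
```

Call:
{"op": "send_rows", "data": {
  "series": [
    [[0, 0, -1.5], [0, 0, 0], 0],
    [[0, 0, -3.5], [0, 0, 0], 0],
    [[0, 0, -3.5], [0, 0, 0], 0],
    [[0, 0, -3.5], [0, 0, 0], 0],
    [[0, 0, -3.5], [0, 0, 0], 0],
    [[0, 0, -3.7], [0, 0, 0], 0],
    [[0, 0, -3.7], [0, 0, 0], 0],
    [[-0.4, 2.2, 0], [-1.8, 1.8, 6.8], 0],
    [[-0.1, 2.2, 0.1], [-1.8, 1.8, 6.8], 0],
    [[0.2, 2.2, 0.2], [-1.8, 1.8, 6.7], 0]
  ]
}}

```text
t: 5.68
eef_pos: [0.4851, 0.2154, 0.5018]
ee_rot: [2.995, -0.543, 0.146]
force: [-0.2, 0.2, -0.5]
finger_gap: 0.198
```

Call:
{"op": "send_rows", "data": {
  "series": [
    [[0.4, 2.1, 0.2], [-1.8, 1.8, 6.8], 0],
    [[0.6, 2.1, 0.3], [-1.8, 1.8, 6.8], 0],
    [[0.9, 2.0, 0.4], [-1.8, 1.8, 6.7], 0],
    [[1.1, 1.8, 0.5], [-1.8, 1.8, 6.8], 0],
    [[1.3, 1.7, 0.6], [-1.8, 1.8, 6.7], 0],
    [[1.4, 1.5, 0.7], [-1.8, 1.8, 6.8], 0],
    [[1.6, 1.3, 0.8], [-1.7, 1.9, 6.8], 0],
    [[1.7, 1.1, 0.9], [-1.8, 1.8, 6.7], 0],
    [[1.8, 0.8, 0.9], [-1.7, 1.9, 6.8], 0],
    [[1.9, 0.6, 1.0], [-1.8, 1.8, 6.7], 0]
  ]
}}

```text
t: 6.92
eef_pos: [0.4499, -0.0011, 0.4996]
ee_rot: [1.923, -1.935, 0.522]
force: [-0.6, -0.5, -0.1]
finger_gap: 0.195
```

Run:
```python
from p import *
s=env.state();print(s["t"],s["eef_pos"],s["force"],s["joint_pos"],s["finger_gap"])
a=np.array((-.004,.5,.866));M=np.array((.434,-.178,.1165))
R=Rt((0,-1,0),-a)
plan([(M+a*.3034,R,4)],0)
```

```text
6.925 [ 0.44986578 -0.00112084  0.49959929] [-0.59136775 -0.53226756 -0.0978723 ] [-0.08420622  0.12973858 -0.20817039  1.92988743  0.55060708  1.29266854
 -2.08080701] 0.19493076742506174
[[[-0.96,0.44,2.92],[0.0,-0.0,-0.1],0],[[-0.96,0.44,2.92],[0.0,-0.0,-0.1],0],[[-0.95,0.44,2.92],[0.0,-0.0,-0.0],0],[[-0.96,0.45,2.92],[0.0,-0.0,-0.1],0]]
end [ 0.43276005 -0.0263211   0.37920518] [ 1.92717258 -1.92924821  0.52061848]
```

Call:
{"op": "send_rows", "data": {
  "series": [
    [[-1.0, 0.4, 2.9], [0, 0, 0], 0],
    [[-1.0, 0.5, 2.9], [0, 0, 0], 0],
    [[-0.9, 0.4, 2.9], [0, 0, 0], 0],
    [[-0.9, 0.4, 2.9], [0, 0, -0.2], 0],
    [[0, 0, 0], [0, 0, 0], 0],
    [[0, 0, 0], [0, 0, 0], 0]
  ]
}}

```text
t: 7.68
eef_pos: [0.4344, -0.0252, 0.3805]
ee_rot: [1.93, -1.928, 0.521]
force: [0.3, 0.0, -0.9]
finger_gap: 0.199
```

Run:
```python
from p import *
s=env.state();print(s["t"],s["eef_pos"],s["ee_rot"],s["force"],s["finger_gap"])
p=s["eef_pos"]+Ro.from_rotvec(s["ee_rot"]).apply([0,0,.2634]);print(p,proj("side",p),proj("top",p))
S=env.read_camera("side");T=env.read_camera("top");cv2.imwrite("pics/rawS1.png",S);cv2.imwrite("pics/rawT1.png",T)
cv2.imwrite("pics/ins.png",np.hstack([crop("side",262,280,66,98,6,S),crop("top",367,220,66,98,6,T)]))
```

```text
7.675 [ 0.43440935 -0.0252162   0.38052694] [ 1.93046678 -1.92803498  0.52126285] [ 0.31624548  0.01478363 -0.93801222] 0.19887234900432743
[ 0.43579762 -0.15673765  0.15231708] [[287.84019956 327.51241126]] [[394.89719356 272.99824087]]
```

View pics/ins.png

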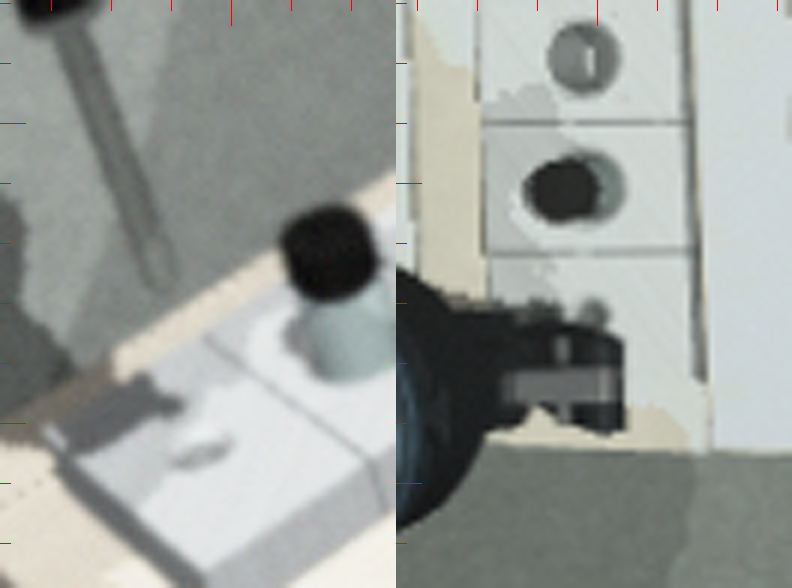

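The probe is held in line. Its tip is at side (287.8,327.5), exactly where the kinematics predict it, so the side camera agrees with the robot. The mouth is at side (295,354) and top (399.5,272). The top camera appears offset, so I'll estimate that offset from points of known height.

```bash
cat >> m.py <<'E'
print("---")
B=[]
for us,ut,z in((RS(217,157),RT(732,170),.145),(RS(113,72),RT(470,159),.115),(RS(154,78),RT(585,166),.145),((316*.7,270*.7),(383*.7,361*.7),.181)):
    P=atz("side",us,z);b=np.array(ut)-proj("top",P)[0];B.append(b);print(P,b)
b=np.median(B,0);print("bias",b)
c=lambda u:tuple(np.array(u)-b)
print("mouth",tri(S(189,320),c(T(192,491))),tri((295,354.5),c((399.4,272.2))))
print("fins",tri(S(503,85),c(T(165,153))),tri(S(535,52),c(T(168,97))))
def res2(p):
    return np.ravel([proj("side",W(p,l,0))[0]-S(*u) for l,u in so]+[proj("top",W(p,l,0))[0]-c(T(*u)) for l,u in to])
q=least_squares(res2,q.x,loss="soft_l1");print(q.x,W(q.x,(0,-46),0),q.cost)
E
python3 m.py|sed -n '/---/,$p'
```

```text
---
[0.49396409 0.27902025 0.145     ] [-1.70132495 -0.82430354]
[0.49790551 0.37941359 0.115     ] [-2.20066101 -1.03941947]
[0.49525409 0.32891229 0.145     ] [-2.38007556 -1.21832085]
[0.48281194 0.09637235 0.181     ] [-2.37970693 -0.62185559]
bias [-2.29018397 -0.9318615 ]
mouth (array([ 0.43172823, -0.18056679,  0.11957375]), [np.float64(0.17878917836911498), np.float64(0.17878917836915828)]) (array([ 0.43155893, -0.18087045,  0.11762134]), [np.float64(0.28931341372456215), np.float64(0.2893134137235738)])
fins (array([ 0.61135418, -0.17145994,  0.12318308]), [np.float64(0.6614297061996793), np.float64(0.6614297061994794)]) (array([ 0.63739482, -0.17040882,  0.12705113]), [np.float64(5.080190439180399), np.float64(5.080190439181063)])
[ 0.4784101  -0.18064979  0.11689103 -1.56350645] [ 0.43241132 -0.18098513  0.11689103] 6.812926883904698
```

Run:
```python
from p import *
a=np.array((-.0036,.5,.866));M=np.array((.432,-.181,.1178))
R=Rt((.0073,-1,0),-a)
plan([(M+a*(.008+.2634),R,3),(M+a*(-.004+.2634),R,4)],0)
```

```text
[[[0.12,0.12,1.13],[-0.0,0.0,-0.1],0],[[0.12,0.12,1.14],[-0.1,0.0,-0.1],0],[[0.12,0.12,1.13],[-0.0,0.1,-0.2],0],[[-0.0,0.0,0.3],[-0.0,-0.0,0.0],0],[[-0.0,0.0,0.3],[-0.0,-0.0,0.0],0],[[-0.0,0.0,0.3],[-0.0,-0.0,0.0],0],[[-0.0,0.0,0.3],[-0.0,-0.0,0.0],0]]
end [ 0.43109864 -0.05129653  0.34248758] [ 1.93456761 -1.91971219  0.51953275]
```

Call:
{"op": "send_rows", "data": {
  "series": [
    [[0.12, 0.12, 1.1], [0, 0, -0.1], 0],
    [[0.12, 0.12, 1.1], [0, 0, -0.1], 0],
    [[0.12, 0.12, 1.1], [0, 0, -0.1], 0],
    [[0, 0, 0.3], [0, 0, 0], 0],
    [[0, 0, 0.3], [0, 0, 0], 0],
    [[0, 0, 0.3], [0, 0, 0], 0],
    [[0, 0, 0.3], [0, 0, 0], 0],
    [[0, 0, 0], [0, 0, 0], 0]
  ]
}}

```text
t: 8.78
eef_pos: [0.4302, -0.0509, 0.3416]
ee_rot: [1.935, -1.921, 0.517]
force: [-0.6, 1.8, -3.2]
finger_gap: 0.195
```

Run:
```python
from p import *
s=env.state();r=Ro.from_rotvec(s["ee_rot"])
a=np.array((-.0036,.5,.866));M=np.array((.432,-.181,.1178))
p=s["eef_pos"]+r.apply([0,0,.2634]);print(s["t"],p-M,(p-M)@a,"Ftool",r.inv().apply(s["force"]),s["moment"],s["finger_gap"],proj("side",p))
S=env.read_camera("side")
cv2.imwrite("pics/ins2.png",crop("side",262,280,66,98,6,S))
```

```text
8.775 [-0.00090108 -0.00130262 -0.00448824] -0.004534876819968618 Ftool [-3.16934226  0.62349637  1.8252988 ] [ 1.34629788 -0.02748354 -0.03555858] 0.19530534610447872 [[295.47086481 356.85125285]]
```

View pics/ins2.png

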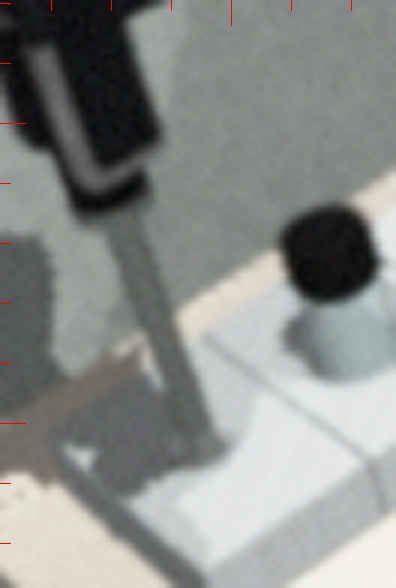

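The tip is in the mouth and the force is small. A slight contact on the up-slope side means I should shift about 1 mm down-slope and continue.

Call:
{"op": "send_rows", "data": {
  "series": [
    [[-0.08, 0, 0.2], [0, 0, 0], 0],
    [[0, 0, 0.4], [0, 0, 0], 0],
    [[0, 0, 0.4], [0, 0, 0], 0],
    [[0, 0, 0], [0, 0, 0], 0]
  ]
}}

```text
t: 9.32
eef_pos: [0.4302, -0.0557, 0.3325]
ee_rot: [1.934, -1.921, 0.517]
force: [0.2, 1.0, -3.9]
finger_gap: 0.194
```

```bash
cat > st.py <<'E'
from p import *
s=env.state();r=Ro.from_rotvec(s["ee_rot"])
a=np.array((-.0036,.5,.866));M=np.array((.432,-.181,.1178))
p=s["eef_pos"]+r.apply([0,0,.2634]);R=Rt((.0073,-1,0),-a)
print(s["t"],"tip in well frame mm (x,y,z of tool)",R.T@(p-M)*1e3,"Ftool",r.inv().apply(s["force"]),"Mtool",r.inv().apply(s["moment"]),s["finger_gap"],"rot err",np.degrees((r.inv()*Ro.from_matrix(R)).as_rotvec()))
E
python3 st.py
```

```text
9.325 tip in well frame mm (x,y,z of tool) [-1.37313699  1.06626117 14.82576029] Ftool [-2.76571969 -0.25436291  2.85010245] Mtool [ 0.08853595 -1.28420527  0.00743409] 0.19435172998582936 rot err [ 0.04601867  0.03168996 -0.00725521]
```

Call:
{"op": "send_rows", "data": {
  "series": [
    [[-0.05, 0, 0.4], [0, 0, 0], 0],
    [[0, 0, 0.5], [0, 0, 0], 0],
    [[0, 0, 0.5], [0, 0, 0], 0],
    [[0, 0, 0.5], [0, 0, 0], 0],
    [[0, 0, 0], [0, 0, 0], 0]
  ]
}}

```text
t: 9.95
eef_pos: [0.4303, -0.0648, 0.3157]
ee_rot: [1.934, -1.921, 0.517]
force: [0.8, 1.7, -2.9]
finger_gap: 0.194
```

```bash
python3 st.py
```

```text
9.95 tip in well frame mm (x,y,z of tool) [-1.78186559  1.10210839 33.86231334] Ftool [-2.94988146 -0.80085743  1.66106103] Mtool [ 0.14575109 -1.09006436 -0.01177904] 0.19403171327422014 rot err [ 0.05305371  0.02392864 -0.0123938 ]
```

Call:
{"op": "send_rows", "data": {
  "series": [
    [[-0.02, 0, 0.5], [0, 0, 0], 0],
    [[0, 0, 0.5], [0, 0, 0], 0],
    [[0, 0, 0.5], [0, 0, 0], 0],
    [[0, 0, 0.5], [0, 0, 0], 0],
    [[0, 0, 0.2], [0, 0, 0], 0],
    [[0, 0, 0], [0, 0, 0], 0]
  ]
}}

```text
t: 10.7
eef_pos: [0.4304, -0.0754, 0.2968]
ee_rot: [1.935, -1.921, 0.517]
force: [1.7, 1.9, -3.4]
finger_gap: 0.196
```

```bash
python3 st.py
```

```text
10.7 tip in well frame mm (x,y,z of tool) [-2.13102175  0.91248744 55.60939794] Ftool [-3.27381578 -1.71085357  1.99438153] Mtool [ 0.3220435  -1.24750019  0.03211489] 0.1959424658509742 rot err [ 0.02588367  0.03829349 -0.01309987]
```

Call:
{"op": "send_rows", "data": {
  "series": [
    [[0, 0, 0.2], [0, 0, 0], 0],
    [[0, 0, 0.2], [0, 0, 0], 0],
    [[0, 0, 0], [0, 0, 0], 0]
  ]
}}

```text
t: 11.08
eef_pos: [0.4306, -0.0773, 0.2934]
ee_rot: [1.935, -1.921, 0.518]
force: [1.5, 1.9, -2.6]
finger_gap: 0.199
```

```bash
python3 st.py
```

```text
11.075 tip in well frame mm (x,y,z of tool) [-2.16941651  0.71760404 59.46602392] Ftool [-2.92758404 -1.49686811  1.27038403] Mtool [ 0.31980804 -1.40096359  0.03009421] 0.19894385316688126 rot err [ 0.00437938  0.03964249 -0.01117029]
```

Call:
{"op": "send_rows", "data": {
  "series": [
    [[0, 0, 0.2], [0, 0, 0], 0],
    [[0, 0, 0.2], [0, 0, 0], 0],
    [[0, 0, 0], [0, 0, 0], 0]
  ]
}}

```text
t: 11.45
eef_pos: [0.4314, -0.0777, 0.2913]
ee_rot: [1.937, -1.922, 0.52]
force: [-3.8, 11.9, 17.5]
finger_gap: 0.196
```

```bash
python3 st.py
```

```text
11.45 tip in well frame mm (x,y,z of tool) [-3.01409924 -0.96886869 61.54631846] Ftool [ -1.63796021   3.66772615 -21.15001265] Mtool [-0.78606131 -1.37472774 -0.03069384] 0.19554230904415482 rot err [-0.1719343   0.07009543  0.00030338]
```

It now shows 21 N axially at 61.5 mm, so the tip is on the floor. Release and retreat along the axis.

Call:
{"op": "send_rows", "data": {
  "series": [
    [[0, 0, -0.1], [0, 0, 0], 0],
    [[0, 0, 0], [0, 0, 0], 0.5],
    [[0, 0, 0], [0, 0, 0], 0.5],
    [[0, 0, 0], [0, 0, 0], 0.5],
    [[0, 0, 0], [0, 0, 0], 0.5],
    [[0, 0, -1.5], [0, 0, 0], 0.5],
    [[0, 0, -3], [0, 0, 0], 0.5],
    [[0, 0, -4], [0, 0, 0], 0.5],
    [[0, 0, -4], [0, 0, 0], 0.5],
    [[0, 0, 0], [0, 0, 0], 0.5]
  ]
}}

```text
t: 12.7
eef_pos: [0.4309, -0.0144, 0.4021]
ee_rot: [1.939, -1.923, 0.523]
force: [-0.2, -0.1, -0.8]
finger_gap: 0.499
```

Run:
```python
from p import *
s=env.state();print(s["t"],s["eef_pos"],s["force"],s["joint_pos"],s["finger_gap"])
S=env.read_camera("side")
a=np.array((-.0036,.5,.866));M=np.array((.432,-.181,.1178))
print("pred side: handle bottom, top", proj("side",M+a*.015),proj("side",M+a*.075))
cv2.imwrite("pics/home.png",crop("side",250,230,200,150,4,S))
```

```text
12.7 [ 0.43088655 -0.01440246  0.40212695] [-0.2118274  -0.12924512 -0.7746813 ] [-0.07942983  0.21233376 -0.19953959  2.09551578  0.62825472  1.07844161
 -2.21180591] 0.49912986925242997
pred side: handle bottom, top [[292.4910531  345.84759712]] [[279.68802733 310.06886391]]
```

View pics/home.png

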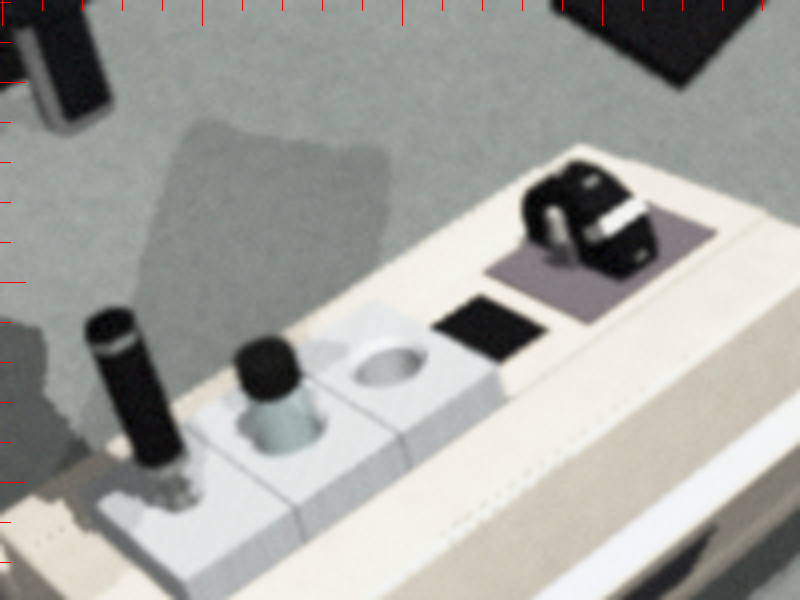

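The probe is home: about 15 mm of bare shaft shows between the block and the handle, and the handle top is at side (277,309) against (280,310) predicted. The bar is at side ~(405,285), and the near fin tip at ~(387.7,281.5). Now I'll fit the hub and the angle.

```bash
cat > w.py <<'E'
from m import *
print("=====")
q0=q.x;F=fr(q0[3])
def Q(l):return q0[:3]+F@(np.array(l)*1e-3)
def r3(x):
    u,v,th=x
    o=[("side",(u,v-14,11),(387.6,281.8)),("top",(u,v-14,11),c(T(165,153))),("top",(u,v+14,11),c(T(168,97))),
       ("side",(u+28*np.sin(th),v,-7+28*np.cos(th)),(404.7,284.6)),("top",(u+28*np.sin(th),v,-7+28*np.cos(th)),c(T(204,122)))]
    return np.ravel([proj(n,Q(l))[0]-m for n,l,m in o])
z=least_squares(r3,[0,140,1.2],x_scale=[1,1,.03]);u,v,th=z.x
print(z.x,np.round(z.fun,1));H=Q((u,v,-7));print("hub",H,"axes",F)
E
python3 w.py|sed -n '/=====/,$p'
```

```text
=====
[ -3.72321631 147.86536352   0.92314514] [ 0.6  1.6 -0.3 -0.2 -1.7  0.8  0.7 -0.7  0.2  0.2]
hub [ 0.62627355 -0.17984748  0.10896725] axes [[ 0.00631316  0.99997343 -0.00364491]
 [-0.86600239  0.00728981  0.49998671]
 [ 0.5         0.          0.8660254 ]]
```

```bash
cat > ph.py <<'E'
from p import *
Fm=np.array([[.0063,1,-.0036],[-.866,.0073,.5],[.5,0,.866]])
H=np.array((.6263,-.1798,.109))
def pose(phi,rad):
    d=Fm[:,2]*np.cos(phi)+Fm[:,0]*np.sin(phi);t=Fm[:,0]*np.cos(phi)-Fm[:,2]*np.sin(phi)
    return H+d*rad,Rt(t,-d)
def where():
    s=env.state();r=Ro.from_rotvec(s["ee_rot"]);z=Fm.T@(s["eef_pos"]-H)
    print(s["t"],"phi",np.arctan2(z[0],z[2]),"rad",np.hypot(z[0],z[2]),"lat",z[1],"tool phi",[-np.arctan2(*(Fm.T@r.as_matrix()[:,2])[[0,2]])],"Ftool",r.inv().apply(s["force"]),"j",np.round(s["joint_pos"],2))
E
python3 - <<'E'
from ph import *
P,R=pose(.7,.26);P2,_=pose(.7,.208)
plan([(P,R,8),(P2,R,2)],0)
where()
E
```

```text
[[[2.07,-2.43,1.71],[-0.0,-5.0,0.0],0],[[2.21,-2.43,1.53],[-0.0,-5.0,0.0],0],[[2.33,-2.43,1.33],[-0.0,-5.0,0.0],0],[[2.44,-2.43,1.12],[-0.0,-5.0,0.0],0],[[2.52,-2.43,0.9],[-0.0,-5.0,0.0],0],[[2.59,-2.43,0.68],[-0.1,-5.0,0.0],0],[[2.65,-2.44,0.44],[-0.0,-5.0,0.0],0],[[2.67,-2.43,0.21],[-0.1,-5.0,0.1],0],[[-0.0,-0.0,2.6],[0.0,-0.0,-0.0],0],[[-0.0,-0.01,2.6],[0.0,-0.0,-0.0],0]]
end [ 0.62660332 -0.21632733  0.31378377] [-2.1373776   2.12305825  0.18926921]
12.75 phi 0.006883589639427492 rad 0.33539688891784625 lat -0.19483155884715497 tool phi [np.float64(3.1404302421403756)] Ftool [0.93321798 0.15495975 0.14005462] j [-0.08  0.21 -0.2   2.1   0.63  1.08 -2.21]
```

Call:
{"op": "send_rows", "data": {
  "series": [
    [[2.1, -2.4, 1.7], [0, -5, 0], 0],
    [[2.2, -2.4, 1.5], [0, -5, 0], 0],
    [[2.3, -2.4, 1.3], [0, -5, 0], 0],
    [[2.4, -2.4, 1.1], [0, -5, 0], 0],
    [[2.5, -2.5, 0.9], [0, -5, 0], 0],
    [[2.6, -2.4, 0.7], [0, -5, 0], 0],
    [[2.7, -2.4, 0.4], [0, -5, 0], 0],
    [[2.7, -2.5, 0.2], [0, -5, 0], 0],
    [[0, 0, 2.5], [0, 0, 0], 0],
    [[0, 0, 2.5], [0, 0, 0], 0]
  ]
}}

```text
t: 14.0
eef_pos: [0.6247, -0.219, 0.3128]
ee_rot: [-2.136, 2.126, 0.191]
force: [0.3, 0.0, 0.8]
finger_gap: -0.001
```

Call:
{"op": "send_rows", "data": {
  "series": [
    [[0, 0, 0], [0, 0, 0], 0],
    [[0, 0, 0], [0, 0, 0], 0]
  ]
}}

```text
t: 14.25
eef_pos: [0.6254, -0.2183, 0.3154]
ee_rot: [-2.137, 2.124, 0.187]
force: [-0.4, 0.0, 0.4]
finger_gap: 0.001
```

Run:
```python
from ph import *
where()
cv2.imwrite("pics/w1.png",crop("side",330,210,130,97,6))
```

```text
14.25 phi 0.7078212814407128 rad 0.20993310050871403 lat -0.001155157178259598 tool phi [np.float64(2.4433802422849817)] Ftool [-0.09646173  0.40179447 -0.41100647] j [ 0.48  0.69 -0.26  1.53 -0.    0.99 -1.29]
```

View pics/w1.png

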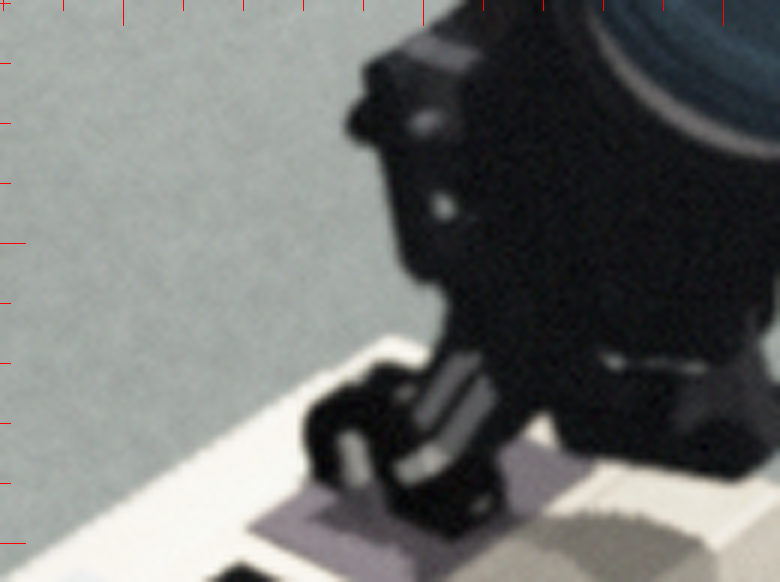

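The closed fingertips hover over the rim at the bar (crop ~(440,400)). Approach to contact.

Call:
{"op": "send_rows", "data": {
  "series": [
    [[0, 0.1, 0.4], [0, 0, 0], 0],
    [[0, 0, 0.3], [0, 0, 0], 0],
    [[0, 0, 0.1], [0, 0, 0], 0],
    [[0, 0, 0.1], [0, 0, 0], 0],
    [[0, 0, 0], [0, 0, 0], 0]
  ]
}}

```text
t: 14.92
eef_pos: [0.6244, -0.2163, 0.3061]
ee_rot: [-2.138, 2.123, 0.188]
force: [0.7, -0.1, 0.1]
finger_gap: 0.002
```

```bash
python3 -c "
from ph import *
where()"
```

```text
14.925 phi 0.7065645892701953 rad 0.20040587568087542 lat -0.0021554996829874057 tool phi [np.float64(2.4430591213509505)] Ftool [ 0.11370685 -0.66504155 -0.08184155] j [ 0.48  0.7  -0.26  1.54 -0.    0.97 -1.29]
```

Call:
{"op": "send_rows", "data": {
  "series": [
    [[0, -0.2, 0.1], [0, 0, 0], 0],
    [[0, 0, 0.1], [0, 0, 0], 0],
    [[0, 0, 0], [0, 0, 0], 0]
  ]
}}

```text
t: 15.3
eef_pos: [0.6267, -0.216, 0.3045]
ee_rot: [-2.137, 2.123, 0.187]
force: [-0.0, 0.1, 3.7]
finger_gap: -0.002
```

```bash
python3 -c "
from ph import *
where()"
```

```text
15.3 phi 0.7064942226815489 rad 0.19884582684480234 lat 9.186073881890925e-05 tool phi [np.float64(2.4431990020880883)] Ftool [-0.77920936  0.03012403 -3.6150593 ] j [ 0.48  0.7  -0.26  1.54 -0.    0.97 -1.29]
```

Call:
{"op": "send_rows", "data": {
  "series": [
    [[0, 0, 0.06], [0, 0, 0], 0],
    [[-1.19, 0, 0.04], [0, 3.44, 0], 0],
    [[-1.19, 0, 0.04], [0, 3.44, 0], 0],
    [[-1.19, 0, 0.04], [0, 3.44, 0], 0],
    [[-1.19, 0, 0.04], [0, 3.44, 0], 0],
    [[0, 0, 0], [0, 0, 0], 0]
  ]
}}

```text
t: 16.05
eef_pos: [0.6265, -0.1667, 0.308]
ee_rot: [2.198, -2.178, 0.074]
force: [-5.9, 3.0, 14.4]
finger_gap: -0.001
```

```bash
python3 -c "
from ph import *
where()"
```

```text
16.05 phi 0.45780102458600164 rad 0.19942803134546636 lat 0.0002572262056443235 tool phi [np.float64(2.6842964967506915)] Ftool [ -2.0436365    5.83029116 -14.59117752] j [ 0.27  0.64 -0.13  1.62  0.19  0.88 -1.52]
```

Call:
{"op": "send_rows", "data": {
  "series": [
    [[-1.19, 0, 0.0], [0, 3.44, 0], 0],
    [[-1.19, 0, 0.04], [0, 3.44, 0], 0],
    [[-1.19, 0, 0.04], [0, 3.44, 0], 0],
    [[-1.19, 0, 0.04], [0, 3.44, 0], 0],
    [[-1.19, 0, 0.04], [0, 3.44, 0], 0],
    [[0, 0, 0], [0, 0, 0], 0]
  ]
}}

```text
t: 16.8
eef_pos: [0.6261, -0.107, 0.2957]
ee_rot: [2.033, -2.013, 0.376]
force: [-9.0, 10.3, 23.7]
finger_gap: 0.001
```

```bash
python3 -c "
from ph import *
where()"
```

```text
16.8 phi 0.15181747914558485 rad 0.20043227699879312 lat 0.0003243776956201859 tool phi [np.float64(2.9831624941919417)] Ftool [ -1.22095951   8.91577417 -25.81356708] j [-0.03  0.64  0.05  1.69  0.45  0.86 -1.86]
```

Call:
{"op": "send_rows", "data": {
  "series": [
    [[-1.19, 0, -0.02], [0, 3.44, 0], 0],
    [[-1.19, 0, -0.02], [0, 3.44, 0], 0],
    [[-1.19, 0, 0.0], [0, 3.44, 0], 0],
    [[-1.19, 0, 0.0], [0, 3.44, 0], 0],
    [[-1.19, 0, 0.0], [0, 3.44, 0], 0],
    [[0, 0, 0], [0, 0, 0], 0]
  ]
}}

```text
t: 17.55
eef_pos: [0.6255, -0.0533, 0.2662]
ee_rot: [1.851, -1.829, 0.637]
force: [-6.1, 10.1, 13.3]
finger_gap: 0.0
```

```bash
python3 -c "
from ph import *
where()"
```

```text
17.55 phi -0.153967892585863 rad 0.20177555667686195 lat 0.0001352832426435206 tool phi [np.float64(-3.001552475342219)] Ftool [  0.21362557   6.03310073 -16.77311439] j [-0.29  0.72  0.2   1.72  0.68  0.92 -2.17]
```

Call:
{"op": "send_rows", "data": {
  "series": [
    [[0, 0, -1], [0, 0, 0], 0],
    [[0, 0, -4], [0, 0, 0], 0],
    [[0, 0, -5], [0, 0, 0], 0],
    [[0, 0, -5], [0, 0, 0], 0],
    [[0, 0, 0], [0, 0, 0], 0]
  ]
}}

```text
t: 18.18
eef_pos: [0.6258, 0.0378, 0.3873]
ee_rot: [1.851, -1.835, 0.642]
force: [-0.4, -1.3, -0.1]
finger_gap: -0.001
```

Run:
```python
from ph import *
where()
S=env.read_camera("side");T=env.read_camera("top");cv2.imwrite("pics/rawS3.png",S);cv2.imwrite("pics/rawT3.png",T)
pp=[H+Fm@np.array([.028*np.sin(t),0,.028*np.cos(t)]) for t in(-.3,0,.3,.6)]
print(proj("side",pp),proj("top",pp)+[-2.29,-.93])
cv2.imwrite("pics/w2.png",np.hstack([crop("side",360,250,66,98,6,S),crop("top",367,150,66,98,6,T)]))
```

```text
18.175 phi -0.14001506548342588 rad 0.35328434626780714 lat 0.0010666817627699335 tool phi [np.float64(-3.0030088965050648)] Ftool [0.9645558  0.37328499 0.87707656] j [-0.4   0.58  0.16  1.62  0.6   1.2  -2.11]
[[389.97434829 272.57644485]
 [393.57249449 273.41827487]
 [397.55418225 275.66939529]
 [401.54590987 279.14894034]] [[387.2433143  180.95227469]
 [390.94324414 180.57110845]
 [394.9755426  180.29994295]
 [398.95069918 180.16611742]]
```

View pics/w2.png

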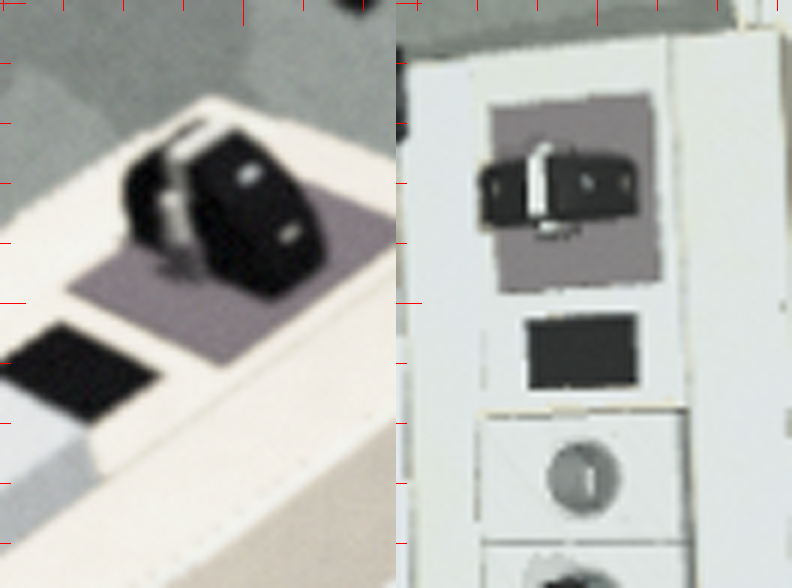

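The bar is at side (393.3,272.8), where 0 rad predicts (393.6,273.4), and it lines up with the fins in both views. The tick spacing (49:38:45 px) also gives about 0. One last overall look.

Run:
```python
from h import *
S=cv2.imread("pics/rawS3.png")
cv2.imwrite("pics/fin.png",crop("side",120,110,320,240,2.5,S))
```

```text
(no output)
```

View pics/fin.png

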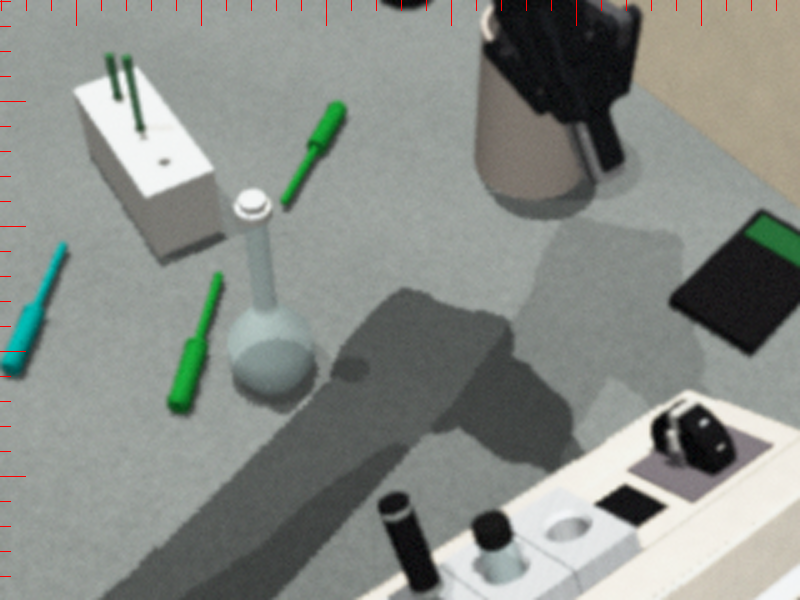

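```bash
python3 -c "
from workcell import env
s=env.state();print(s['t'],s['force'],s['joint_vel'].max());print(env.hand_in())"
```

```text
18.275 [-0.21499856 -1.01133821 -1.18534937] 0.024252423337331745
the job is handed in; nothing more can be done
None
```

I put the probe fully home in the narrow well and released it, then rolled the timer wheel's bar to the pointer. I handed the job in at about 18.3 s; it reports no verdict.

- **Probe:** On the floor of the well I read about 21 N along the axis, at 61.5 mm by my estimate (the well is 60 mm deep). After release, about 15 mm of bare shaft shows. The handle top appears within about 3 px of the predicted place, and it was still there in the last picture.
- **Wheel:** I rolled it about 0.86 rad with the closed fingertips. The bar now lines up with the fins in both views. The side view and the tick spacing put it at about 0 rad, and the top view at about -0.05, against a limit of 0.18.
- **Flask, jug and rods:** All are upright. The flask measured within about 1 px of its starting place. The jug and rods I compared only by eye; in the last picture the gripper overlaps the jug in the image.

Three checks disagreed or were off:
- **Camera offset:** The top camera was about 2.3 px off from the side camera. The side camera agreed with the robot, so I corrected the top one to match it.
- **Wheel pressure:** The press on the wheel rose to about 26 N during the roll, and I eased it off.
- **Look-alikes:** The two green ones and the turquoise one now lie on the table, although they stood upright at the start. I saw no contact with them in the force readings and assume they fell over by themselves, but I did not confirm that.

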